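Press a coverslip flat with the plunger press head

TASK

Gently set the blue plunger press head on the sloping slide block, square and flush with the block's edges so that its plate lies flat on the block with its lower edge at the lip, and let go of it. Then press its orange knob all the way down to the stop, hold it down for one second to press the coverslip flat, and let it spring up again, leaving the press head aligned on the block. Leave the jar, the beaker and the dropper bottle standing where they are.

Things in the scene. Friction and masses are not known exactly. Their poses are not given: they have to be found in the camera images.
- press_head: Loose press head, 0.3 kg, upright on the bench right or left of the stand. Blue plate 80 (x) x 100 (y) x 8 mm; on its middle a grey barrel 40 x 40 mm, 8 to 46 mm above the underside (grip its flat x or y sides); above it a stem and an orange knob, diameter 38, 60 to 71 mm above the underside. Origin: centre of the plate's underside, z out through the knob. A half turn about z makes no difference.
- plunger (a joint): Travel of the press head's orange knob and stem along the press head's -z, in m: 0 = up, 0.010 = fully down at its stop. A spring pushes it up: about 2.5 N to start it, 7.5 N at the stop.
- knob_top (a point): Centre of the flat top of the orange knob, on the press head's z axis, 71 mm above the plate's underside when the plunger is up; it moves with the knob.
- block: Aluminium slide block on the stand, top 80 (x) x 100 (y) mm like the plate, sloping 30 degrees down towards the robot. Origin: centre of its top, 85 mm above the bench; z square to the top, x up the slope, y level. A 34 x 84 mm recess, 10 deep, holds a slide. At the lower (-x) edge a dark lip 76 mm long, 8 thick, stands 5 mm proud, inner face at x = -41 mm; no guides on the other sides.
- stand: White fixed stand that carries the block; foot 130 x 120 mm on the bench, origin at the centre of its foot; it cannot be moved. The block's top corner reaches 105 mm above the bench.
- jar_orange: Open glass staining jar with orange stain, 75 mm across, 93 mm high, loose; origin at the centre of its underside. It stands on the other side of the stand from the press head.
- beaker_100: Small clear beaker, 60 mm across, 70 mm high, loose; origin at the centre of its underside.
- dropper_2: Amber dropper bottle with a black top, 41 mm across, 116 mm high, loose, nearest to the robot in a group of four; origin at the centre of its underside.
Things that resemble listed ones, but are neither listed nor needed, are in the scene too. Several things have the shape of the press_head; the one meant has the colours described above.

How it is judged:
By the outcome, as a careful person would: the job done as asked, in the order asked, and still so for the second after the job is handed in, with the robot touching nothing.
It also fails if it takes over 51 s, if anything falls off the work surface, if the arm or the gripper's body presses on something with over 40 N, if the wrist force passes 120 N, or if a joint passes its speed limit or range.

ROBOT

A 6-joint arm with a two-finger parallel gripper is mounted at the origin on a cart in front of the work surface, level with it; the furniture and walls round the work are solid. World frame = base frame: x ahead of the robot, y to its left, z up, the work surface at z = 0. Lengths are in m, angles in rad, forces in N, time in s.
With the tool pointing down it reaches from about 0.3 to 1 m from the base axis. Payload 5.1 kg.
Tool frame: the origin (TCP) lies at the very end of the fingers, on their centre line; the grasp point (between the pads) lies 19 mm behind it; z points along the fingers, y is the line along which they close (so a half turn about z gives the same grasp; the last joint's range is limited). The gripper opens to 95 mm and grips with 3 to 60 N. Pads are 20 mm wide; open, the fingers measure 119 mm over their backs; the gripper's body (75 mm by 180 mm) begins 59 mm behind the grasp point.
Start: joints at [1.179, 0.124, 1.65, -0, 1.367, -0.083], TCP at [0.198, 0.619, 0.192] pointing down, gripper open.
Joint ranges: [-2.61, 2.61], [-1.02, 2.33], [0.03, 2.71], [-1.35, 4.49], [0.32, 2.68], [-2.91, 2.91]. Speed limits (rad/s): [2.57, 2.57, 3.14, 3.14, 3.14, 3.14].

INTERFACE

Orientations are given as a unit quaternion [x, y, z, w].
In Python, from workcell import ctrl gives the robot as it stands.
- The arm moves only by the shell command python3 -m jog 'ROWS' [OPENING] [FORCE]. ROWS is JSON, a list that holds one entry, the list of rows, each a list of 6 numbers: the shift along the tool's x, y, z in m, then the turn, a rotation vector about the tool's x, y, z in degrees. In form: [[[dx, dy, dz, wx, wy, wz], ...]]. A call has 1 to 20 rows; each row is the pose to reach, as a shift and turn from the pose commanded when the call began, along the tool's axes at that moment; what a row does not reach only later rows make up. A row lasts 1/12 s, in which the tool goes at most 41.7 mm and 7.16 degrees, less where a joint would pass 70% of its speed; a pose out of reach is approached as far as the arm can. A call with a gripper value outside its range is refused whole. OPENING is the finger opening in m, from 0 to 0.0951, set as the call begins (- or left out, the last holds). The fingers move at their own pace and stop on an object; FORCE is the grip in N (left out, the last holds). Time passes only in rows, so rows that repeat a pose let the fingers close. It gives the time, the measured TCP pose, the force, the opening and the grip force at its end, in the units of the state.
- ctrl.read_state(): the state, without advancing time (a new reading comes with each control period).
- ctrl.capture(name): name is "scene" or "top" or "wrist"; returns a dict with "img" (480x640x3 uint8, blue, green, red), "z_map" (480x640 float32, m along the optical axis (not along the pixel's ray), 0 where there is no reading), "fx", "fy", "cx", "cy" (pixels), "rvec" (rotation vector, rad) and "tvec" (3), from world to camera coordinates, as OpenCV has them. Camera axes: x right, y down, z forward; pixel columns grow to the right and rows downward; lengths in m; the calibration is good to about 2 mm. A picture is of the moment at which its call begins.
- ctrl.close_job(): hands the job in; it is judged then, once.
The state is a dict: "t": time; "q": joint angles; "joint_vel": joint speeds; "effort": joint torques, N m; "eef_pos": TCP position; "ee_rot": TCP orientation; "ft_force": force on the tool from outside, world axes, zero at the start; "moment": the same for the moment, N m; "width": opening from 0.0 (shut) to 1.0 (fully open); "grasp_force": force on a finger pad.
Only numpy, scipy, OpenCV 4.12 (cv2) and the standard library are available. Lean on these libraries where they do the work, as an engineer would, in place of code of your own. Each camera call takes 0.05 s, during which the arm holds its last target. There are 200 camera calls.

## Working session

There is one attempt and no reset: what is moved stays moved. The work goes in short steps, Python scripts to look and compute and a shell command to move; the robot and the scene stay as the last step left them, time stands still between calls to the robot, and variables do not carry over. Pictures are saved under pics/ and viewed, at most 13 in all, crops included, and the job is handed in when it is done.

```bash
ls; mkdir -p pics; cat > h.py <<'E'
import numpy as np, cv2
from scipy.spatial.transform import Rotation as R
from workcell import ctrl
def cap(n):
    c=ctrl.capture(n); c['R']=cv2.Rodrigues(np.array(c['rvec'],float))[0]; c['t']=np.array(c['tvec'],float).ravel(); return c
def ray(c,u,v):
    d=c['R'].T@np.array([(u-c['cx'])/c['fx'],(v-c['cy'])/c['fy'],1]); return -c['R'].T@c['t'],d
def onz(c,u,v,z):
    o,d=ray(c,u,v); return o+d*(z-o[2])/d[2]
def pts(c):
    v,u=np.mgrid[:480,:640]; z=c['z_map']; P=np.stack([(u-c['cx'])/c['fx']*z,(v-c['cy'])/c['fy']*z,z],-1)
    return (P-c['t'])@c['R']
def proj(c,p):
    q=c['R']@np.array(p)+c['t']; return np.array([c['fx']*q[0]/q[2]+c['cx'],c['fy']*q[1]/q[2]+c['cy']])
E
python3 - <<'E'
from h import *
for n in("scene","top","wrist"):
    c=cap(n); cv2.imwrite(f"pics/{n}0.png",c['img']); print(n,-c['R'].T@c['t'],(c['z_map']>0).mean())
print(ctrl.read_state())
E
```

```text
pics
scene [-0.05058419 -0.91164191  0.62199799] 0.995791015625
top [ 0.3030879  -0.01085828  1.45014415] 0.9960677083333334
wrist [0.12540959 0.64120652 0.38439154] 0.9960286458333333
{'t': 0.15, 'q': array([ 1.17940126e+00,  1.24354387e-01,  1.65131831e+00, -2.81966060e-05,
        1.36750945e+00, -8.25963801e-02]), 'joint_vel': array([-0.00062677, -0.00086163, -0.00392325, -0.00117029, -0.00315407,
       -0.00200132]), 'effort': array([ 2.96759918e-04, -4.18192935e+01, -3.60470867e+01,  7.75610539e-02,
        4.68869379e-02, -1.26071054e-04]), 'eef_pos': array([0.19737889, 0.61876112, 0.19139487]), 'ee_rot': array([ 1.53783744e-01,  9.88104209e-01, -7.75773140e-04, -1.73173515e-04]), 'ft_force': array([ 0.18242817, -0.48433001,  0.14190961]), 'moment': array([0.01529476, 0.00850298, 0.0583267 ]), 'grasp_force': 0.0, 'width': 0.9998572020042327}
```

View pics/scene0.png

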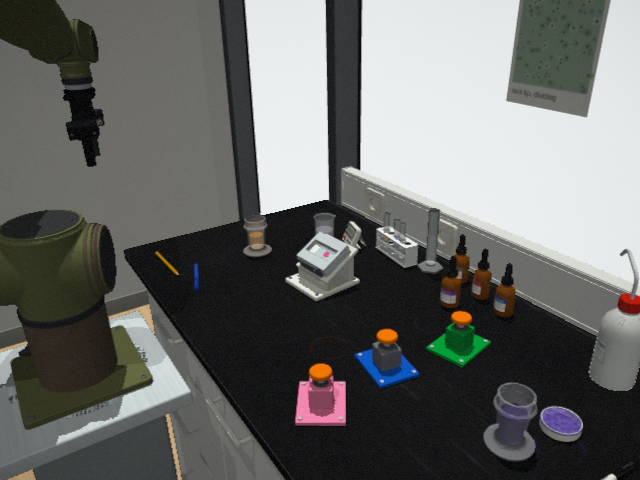

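View pics/top0.png

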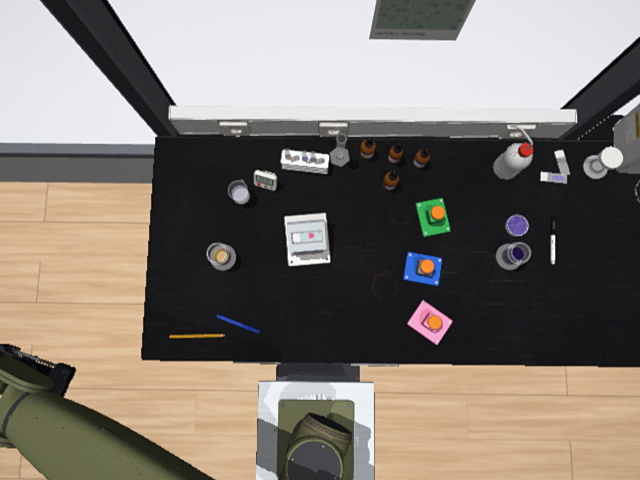

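The scene shows three press heads with orange knobs: pink (scene 320,395), blue (387,357) and green (460,338). In the top view they are at (430,322), (423,268) and (433,217). Only the middle one has a blue plate and a grey barrel, so I take that one. The stand and block are at (307,239) in the top view.

```bash
python3 - <<'E'
from h import *
ct=cap("top"); cs=cap("scene")
for n,c,(u0,v0,u1,v1) in(("top",ct,(390,240,460,295)),("scene",cs,(340,310,430,400))):
    P=pts(c); hsv=cv2.cvtColor(c['img'],cv2.COLOR_BGR2HSV); roi=np.zeros((480,640),bool); roi[v0:v1,u0:u1]=1
    m=roi&(abs(hsv[...,0].astype(int)-110)<12)&(hsv[...,1]>150)&(hsv[...,2]>60)
    p=P[m]; print(n,"plate n",m.sum(),"z med",np.median(p[:,2]))
    v,u=np.nonzero(m); q=np.array([onz(c,a,b,.008)[:2] for a,b in zip(u,v)])
    r=cv2.minAreaRect((q*1000).astype(np.float32)); print(r, cv2.boxPoints(r).round(1).tolist())
    k=roi&(hsv[...,0]<20)&(hsv[...,1]>150)&(hsv[...,2]>100)
    p=P[k]; top=p[p[:,2]>p[:,2].max()-.006]; print("knob",top.mean(0),p[:,2].max(),np.ptp(top,0))
    b=roi&(hsv[...,1]<110)&(P[...,2]>.03)&(P[...,2]<.05); print("barrel",b.sum(),P[b].mean(0) if b.sum() else 0)
# stand
P=pts(ct); roi=np.zeros((480,640),bool); roi[200:280,270:345]=1
for nm,m in(("foot",roi&(P[...,2]>.004)),):
    v,u=np.nonzero(m); r=cv2.minAreaRect((P[m][:,:2]*1000).astype(np.float32)); print(nm,r)
m=roi&(P[...,2]>.063)
p=P[m]
for i in range(5):
    A=np.c_[p[:,:2],np.ones(len(p))]; s=np.linalg.lstsq(A,p[:,2],rcond=None)[0]; e=p[:,2]-A@s; p=p[abs(e)<max(.002,1.5*e.std())]
print("plane",s,len(p),e.std(),np.degrees(np.arctan(np.hypot(*s[:2]))),np.degrees(np.arctan2(s[1],s[0])))
print(cv2.minAreaRect((p[:,:2]*1000).astype(np.float32)),p.min(0),p.max(0))
P=pts(cs); 
for nm,(u,v) in dict(jar=(256,225),beaker=(325,222)).items(): print(nm,P[v,u])
a=cv2.resize(cs['img'][300:410,290:500],None,fx=3,fy=3); b=cv2.resize(ct['img'][195:290,265:465],(630,300)); d=cv2.resize(cs['img'][200:310,220:430],(630,330))
cv2.imwrite("pics/c1.png",cv2.resize(np.vstack([a,b,d])[:,:],(390,590)))
cv2.imwrite("pics/c1.png",np.hstack([cv2.resize(cs['img'][300:410,340:430],(390,477)),cv2.resize(cs['img'][220:305,275:375],(400,477))]))
E
```

```text
top plate n 753 z med 0.006234982024041244
((464.91180419921875, -298.17022705078125), (103.40570831298828, 83.11990356445312), 80.2525863647461) [[415.20001220703125, -342.1000061035156], [497.1000061035156, -356.20001220703125], [514.5999755859375, -254.3000030517578], [432.70001220703125, -240.1999969482422]]
knob [ 0.46389159 -0.29981469  0.07289709] 0.0769401793692288 [0.0328104  0.03324888 0.00587472]
barrel 77 [ 0.45762402 -0.28918485  0.04260239]
scene plate n 1075 z med 0.006728096693404313
((463.8229675292969, -302.1784362792969), (107.38030242919922, 83.7215805053711), 80.0008544921875) [[413.29998779296875, -347.79998779296875], [495.70001220703125, -362.29998779296875], [514.4000244140625, -256.6000061035156], [431.8999938964844, -242.0]]
knob [-0.05058419 -0.91164191  0.62199799] 0.6219979922631856 [0. 0. 0.]
barrel 399 [ 0.45956105 -0.30768108  0.04185078]
foot ((481.2052001953125, 29.873985290527344), (207.70411682128906, 353.88360595703125), 88.43923950195312)
plane [ 0.22185129  0.02188997 -0.04484775] 772 0.003284003759999699 12.567370224701113 5.635110685613235
((546.1786499023438, 29.353206634521484), (105.51215362548828, 112.6239013671875), 5.30295991897583) [ 0.490605   -0.02332236  0.06300378] [0.60180452 0.08832038 0.09242846]
jar [0.4836348  0.24315635 0.08456824]
beaker [0.66367118 0.20217534 0.06234306]
```

View pics/c1.png

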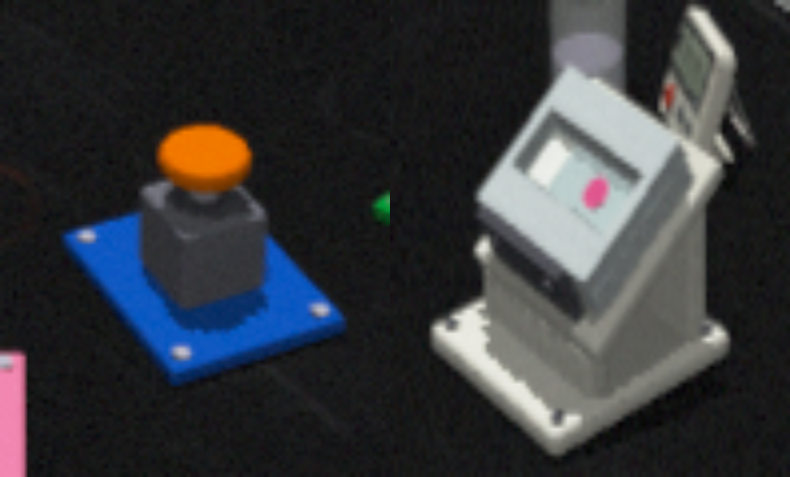

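The crop confirms it: blue plate, dark grey barrel, orange knob. It also shows the block with its dark lip at the lower edge facing the robot. Next I move the wrist camera over the block.

```bash
cat >> h.py <<'E'
def frame(yaw,tilt):  # tool rotation: yaw of head/block x axis (deg), slope tilt; tool x = -block x, tool z = -block z
    Rb=R.from_euler('z',yaw,degrees=True)*R.from_euler('y',-tilt,degrees=True)
    return Rb*R.from_euler('y',180,degrees=True)
def go(pos,yaw,tilt):
    import json,os
    s=ctrl.read_state(); r0=R.from_quat(s['ee_rot']); p0=s['eef_pos']; r1=frame(yaw,tilt)
    print('t',round(s['t'],2),'p',p0.round(4),'d mm',(1000*r0.inv().apply(np.array(pos)-p0)).round(1),'rot',np.degrees((r0.inv()*r1).as_rotvec()).round(2),'F',s['ft_force'].round(1))
E
python3 -c "
from h import *
c=cap('wrist'); r=R.from_quat(ctrl.read_state()['ee_rot']).as_matrix(); print('cam axes in tool',(r.T@c['R'].T).round(3))
go((.535,.03,.2525),3,30); go((.535,.03,.2525),3,0)"
```

```text
cam axes in tool [[-0.    -0.964 -0.266]
 [ 1.    -0.    -0.   ]
 [ 0.    -0.266  0.964]]
t 0.3 p [0.1975 0.619  0.1919] d mm [-500.6 -458.7  -60.3] rot [ -5.45 -29.68 -20.2 ] F [ 0.1 -0.1  0.2]
t 0.3 p [0.1975 0.619  0.1919] d mm [-500.6 -458.7  -60.3] rot [-4.000e-02 -1.000e-02 -2.069e+01] F [ 0.1 -0.1  0.2]
```

```bash
python3 -m jog '[[[-0.01,-0.01,-0.02,0,0,0],[-0.03,-0.03,-0.05,0,0,-2],[-0.06,-0.06,-0.068,-1,-5,-5],[-0.48,-0.455,-0.068,-4,-20,-20],[-0.48,-0.455,-0.068,-4,-20,-20],[-0.48,-0.455,-0.068,-4,-20,-20],[-0.48,-0.455,-0.068,-4,-20,-20],[-0.48,-0.455,-0.068,-4,-20,-20],[-0.48,-0.455,-0.068,-4,-20,-20],[-0.48,-0.455,-0.068,-4,-20,-20],[-0.48,-0.455,-0.068,-4,-20,-20],[-0.48,-0.455,-0.068,-4,-20,-20],[-0.48,-0.455,-0.068,-4,-20,-20],[-0.48,-0.455,-0.068,-4,-20,-20],[-0.48,-0.455,-0.068,-4,-20,-20],[-0.48,-0.455,-0.068,-4,-20,-20],[-0.48,-0.455,-0.068,-4,-20,-20],[-0.48,-0.455,-0.068,-4,-20,-20],[-0.48,-0.455,-0.068,-4,-20,-20],[-0.48,-0.455,-0.068,-4,-20,-20]]]' 0.08
python3 - <<'E'
from h import *
c=cap('wrist'); cv2.imwrite('pics/w1.png',c['img']); np.savez('w1.npz',**{k:v for k,v in c.items()})
go((.52,.03,.26),3,20)
E
```

```text
t: 1.97
eef_pos: [0.5163, 0.0401, 0.2601]
ee_rot: [-0.021, 0.984, 0.008, 0.176]
ft_force: [0.0, -0.2, 0.5]
width: 0.844
grasp_force: 0.0
t 2.02 p [0.5161 0.0408 0.2603] d mm [ -3.1 -11.    1.3] rot [ 0.3   0.28 -0.47] F [ 0.5 -0.8 -0.5]
```

View pics/w1.png

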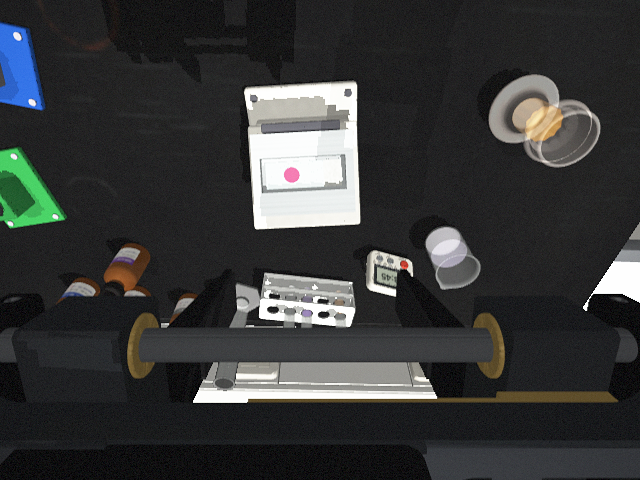

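The wrist view shows the block top at about (250,132)–(357,222), the lip at (262–342,127) and the slide recess at (261,157)–(346,192). Now I measure the plane and edges.

```bash
cat > blk.py <<'E'
from h import *
c=dict(np.load('w1.npz')); P=pts(c); z=c['z_map']
seed=np.zeros((480,640),bool); seed[197:212,262:348]=1; seed[140:152,262:345]=1
p=P[seed]
for i in range(4):
    m=p.mean(0); n=np.linalg.svd(p-m,full_matrices=False)[2][2]; n*=np.sign(n[2]); e=(p-m)@n; p=p[abs(e)<.0025]
print('n',n.round(4),'tilt',np.degrees(np.arccos(n[2])),'yaw from n',np.degrees(np.arctan2(-n[1],-n[0])),len(p),e.std())
ex=np.array([-n[0],-n[1],0]);ex/=np.linalg.norm(ex); ey=np.cross(n,ex);ey/=np.linalg.norm(ey); ex=np.cross(ey,n)
# intersect rays with plane
v,u=np.mgrid[:480,:640]; o=-c['R'].T@c['t']
D=np.stack([(u-c['cx'])/c['fx'],(v-c['cy'])/c['fy'],np.ones_like(z)],-1)@c['R']
Q=o+D*(((m-o)@n)/(D@n))[...,None]
hsv=cv2.cvtColor(c['img'],cv2.COLOR_BGR2HSV).astype(int)
h=(P-m)@n
box=np.zeros_like(seed); box[110:235,240:365]=1
top=box&(abs(h)<.0025)&(hsv[...,2]>110)
top=cv2.morphologyEx(top.astype(np.uint8),cv2.MORPH_OPEN,np.ones((3,3)))
k=max(cv2.findContours(top,cv2.RETR_EXTERNAL,cv2.CHAIN_APPROX_NONE)[0],key=cv2.contourArea)[:,0]
q=Q[k[:,1],k[:,0]]-m; q2=np.c_[q@ex,q@ey]*1000
r=cv2.minAreaRect(q2.astype(np.float32)); print('top rect mm',r)
def W(a): return m+(a[0]*ex+a[1]*ey)/1000
print('centre',W(r[0]))
# edges: robust lines of +-y sides and +-x
lo,hi=np.percentile(q2,[2,98],axis=0); print(lo,hi)
lip=box&(hsv[...,2]<90)&(v<150)&(v>112)&(u>255)&(u<350)
lip=cv2.morphologyEx(lip.astype(np.uint8),cv2.MORPH_OPEN,np.ones((3,3)))
k=max(cv2.findContours(lip,cv2.RETR_EXTERNAL,cv2.CHAIN_APPROX_NONE)[0],key=cv2.contourArea)[:,0]
q=Q[k[:,1],k[:,0]]-m;q3=np.c_[q@ex,q@ey]*1000
r=cv2.minAreaRect(q3.astype(np.float32));print('lip',r,q3.min(0),q3.max(0),W(r[0]), 'h',np.median(h[lip>0]))
for row in (135,145,155,165,175,185,195,205,215,220):
    print(row,hsv[row,244:264,2],[(h[row,x]*1000).round(1) for x in range(246,260,2)]) if row in(145,205) else None
print('col300',list(zip(range(112,230,2),hsv[112:230:2,320,2],(h[112:230:2,320]*1000).round(0))))
E
python3 blk.py
```

```text
n [-0.502  -0.0562  0.8631] tilt 30.33877259470762 yaw from n 6.386536826824323 1850 0.0006952385568720611
top rect mm ((-1.1504936218261719, 3.9132461547851562), (100.00668334960938, 79.99369812011719), 89.35359191894531)
centre [0.53831913 0.02926082 0.08563833]
[-41.34347861 -46.0621996 ] [39.06078287 54.01410125]Traceback (most recent call last):
  File "blk.py", line 27, in <module>
    k=max(cv2.findContours(lip,cv2.RETR_EXTERNAL,cv2.CHAIN_APPROX_NONE)[0],key=cv2.contourArea)[:,0]
      ~~~^^^^^^^^^^^^^^^^^^^^^^^^^^^^^^^^^^^^^^^^^^^^^^^^^^^^^^^^^^^^^^^^^^^^^^^^^^^^^^^^^^^^^^
ValueError: max() iterable argument is empty
```

```bash
sed -i '/^lip=/,$d' blk.py; cat >> blk.py <<'E'
c0=np.array(r[0])
for nm,ax,s in(('+y',1,1),('-y',1,-1),('+x',0,1),('-x',0,-1)):
    a=q2-c0; half=(40,50)[ax]; oth=1-ax; sel=(abs(a[:,ax]*s-half)<4)&(abs(a[:,oth])<(40,50)[oth]-8)
    f=np.polyfit(a[sel][:,oth],a[sel][:,ax],1); print(nm,'slope deg',np.degrees(np.arctan(f[0])).round(2),'at',f[1].round(2),sel.sum())
# foot front edge, z~0.01 (bright against black)
f=(hsv[...,2]>120)&(v<128)&(v>70)&(u>235)&(u<370); 
us=np.arange(262,345); vs=np.array([np.nonzero(f[:,x])[0].min() for x in us]); g=np.array([onz(c,a,b,.010) for a,b in zip(us,vs)])
pf=np.polyfit(g[:,1],g[:,0],1); print('foot front yaw',-np.degrees(np.arctan(pf[0])),P[100,300])
E
python3 blk.py
python3 -c "
from h import *
go((.4645,-.299,.17),-9.9,0)"
```

```text
n [-0.502  -0.0562  0.8631] tilt 30.33877259470762 yaw from n 6.386536826824323 1850 0.0006952385568720611
top rect mm ((-1.1504936218261719, 3.9132461547851562), (100.00668334960938, 79.99369812011719), 89.35359191894531)
centre [0.53831913 0.02926082 0.08563833]
[-41.34347861 -46.0621996 ] [39.06078287 54.01410125]
+y slope deg -0.8 at 49.43 68
-y slope deg -0.62 at -49.52 65
+x slope deg 1.14 at 39.34 92
-x slope deg 0.28 at -39.29 95
foot front yaw 5.462346894467529 [0.48900075 0.0238082  0.01262595]
t 2.02 p [0.5161 0.0408 0.2603] d mm [  93.6 -337.8   58.9] rot [ 2.66 20.14 12.35] F [ 0.5 -0.8 -0.5]
```

Block centre is (0.538, 0.029, 0.085), yaw is about 5.7°, and size and slope match the description. Now over to the press head.

```bash
python3 -m jog '[[[0.005,-0.018,0,0,1,1],[0.015,-0.054,0.005,1,5,3],[0.094,-0.338,0.059,2.66,20.14,12.35],[0.094,-0.338,0.059,2.66,20.14,12.35],[0.094,-0.338,0.059,2.66,20.14,12.35],[0.094,-0.338,0.059,2.66,20.14,12.35],[0.094,-0.338,0.059,2.66,20.14,12.35],[0.094,-0.338,0.059,2.66,20.14,12.35],[0.094,-0.338,0.059,2.66,20.14,12.35],[0.094,-0.338,0.059,2.66,20.14,12.35],[0.094,-0.338,0.059,2.66,20.14,12.35],[0.094,-0.338,0.059,2.66,20.14,12.35],[0.094,-0.338,0.059,2.66,20.14,12.35]]]'
cat > head.py <<'E'
from h import *
c=cap('wrist'); cv2.imwrite('pics/w2.png',c['img'])
P=pts(c); hsv=cv2.cvtColor(c['img'],cv2.COLOR_BGR2HSV).astype(int)
m=(abs(hsv[...,0]-110)<12)&(hsv[...,1]>140)&(hsv[...,2]>60)&(P[...,2]<.02)&(P[...,2]>-.01)
m=cv2.morphologyEx(m.astype(np.uint8),cv2.MORPH_OPEN,np.ones((3,3)))
k=max(cv2.findContours(m,cv2.RETR_EXTERNAL,cv2.CHAIN_APPROX_NONE)[0],key=cv2.contourArea)[:,0]
q=np.array([onz(c,a,b,.008)[:2] for a,b in k])*1000
print('plate',cv2.minAreaRect(q.astype(np.float32)),k.min(0),k.max(0))
o=(hsv[...,0]<20)&(hsv[...,1]>150)&(hsv[...,2]>120)&(P[...,2]>.066)&(P[...,2]<.08)
p=P[o]; print('knob',o.sum(),(p.min(0)+p.max(0))/2,np.ptp(p,0))
go((.4645,-.299,.012),-9.9,0)
E
python3 head.py
```

```text
t: 3.1
eef_pos: [0.4652, -0.2983, 0.1707]
ee_rot: [0.085, 0.996, -0.0, 0.001]
ft_force: [-0.0, 0.2, 1.0]
width: 0.839
grasp_force: 0.0
plate ((450.85638427734375, -316.2120361328125), (59.31447219848633, 57.492061614990234), 80.17556762695312) [265 174] [326 232]
knob 3732 [ 0.45932546 -0.31440289  0.07018191] [0.32190942 0.06898801 0.00832854]
t 3.15 p [ 0.4653 -0.2983  0.1709] d mm [  0.9  -0.7 158.9] rot [-0.04  0.1   0.11] F [ 1.3  0.8 -1.1]
```

View pics/w2.png

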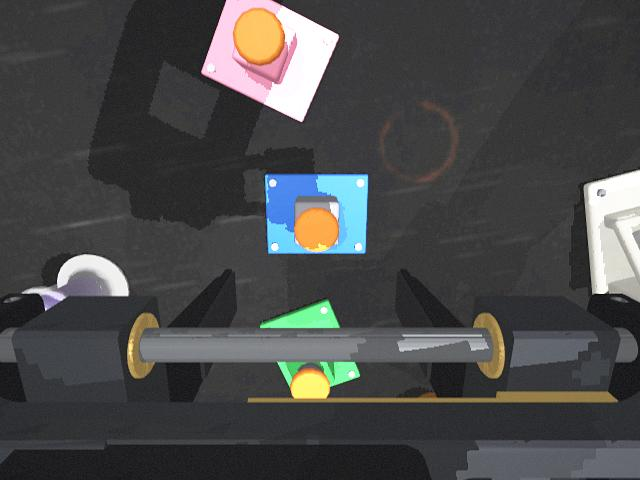

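The plate spans (265,175)–(367,253) and a shadow splits its colour mask. I relax the mask.

```bash
sed -i "s/^m=(abs.*/v,u=np.mgrid[:480,:640]; roi=(u>240)\&(u<395)\&(v>155)\&(v<270)\nm=roi\&(hsv[...,0]>95)\&(hsv[...,0]<125)\&(hsv[...,1]>90)\&(hsv[...,2]>50)/; s/^o=/o=roi\&/" head.py; sed -i "s/MORPH_OPEN/MORPH_CLOSE/" head.py; python3 head.py
```

```text
plate ((464.857666015625, -298.05523681640625), (100.42626953125, 80.55664825439453), 80.1891098022461) [265 173] [368 253]
knob 1425 [ 0.46318794 -0.29834801  0.07084676] [0.03369213 0.03670772 0.00625594]
t 3.2 p [ 0.4652 -0.2985  0.1709] d mm [  0.9  -0.5 158.9] rot [-0.05  0.1   0.1 ] F [0.7 0.4 1. ]
```

```bash
python3 -m jog '[[[0,0,0.015,0,0,0],[0,0,0.045,0,0,0],[0,0,0.08,0,0,0],[0,0,0.11,0,0,0],[0,0,0.135,0,0,0],[0,0,0.15,0,0,0],[0,0,0.156,0,0,0],[0,0,0.158,0,0,0],[0,0,0.158,0,0,0],[0,0,0.158,0,0,0]]]' 0.08
python3 -m jog '[[[0,0,0,0,0,0],[0,0,0,0,0,0],[0,0,0,0,0,0],[0,0,0,0,0,0],[0,0,0,0,0,0],[0,0,0,0,0,0],[0,0,0,0,0,0],[0,0,0,0,0,0],[0,0,0,0,0,0]]]' 0.03 25
```

```text
t: 4.03
eef_pos: [0.4656, -0.3008, 0.0138]
ee_rot: [0.087, 0.996, -0.001, 0.001]
ft_force: [-0.5, 0.4, -0.5]
width: 0.842
grasp_force: 0.0
t: 4.78
eef_pos: [0.4643, -0.2998, 0.012]
ee_rot: [0.087, 0.996, 0.0, 0.0]
ft_force: [1.2, 2.8, 2.4]
width: 0.423
grasp_force: 25.0
```

```bash
python3 -m jog '[[[0,0,-0.005,0,0,0],[0,0,-0.02,0,0,0],[0,0,-0.05,0,0,0],[0,0,-0.085,0,0,0],[0,0,-0.12,0,0,0],[0,0,-0.145,0,0,0],[0,0,-0.157,0,0,0],[0,0,-0.16,0,0,0],[0,0,-0.16,0,0,0]]]' - 25
cat > tgt.py <<'E'
from h import *
import sys
B=np.array([.5385,.0292,.085]); yaw=5.7
def tgt(h,x=0,y=0,off=.0125):
    r=frame(yaw,30); return B+r.apply([-x,y,-(off+h)])
if __name__=='__main__': go(tgt(float(sys.argv[1]),*map(float,sys.argv[2:])),yaw,30)
E
python3 tgt.py 0.1
```

```text
t: 5.53
eef_pos: [0.464, -0.3003, 0.1717]
ee_rot: [0.087, 0.996, -0.0, 0.0]
ft_force: [0.1, 0.3, -3.7]
width: 0.413
grasp_force: 25.0
t 5.53 p [ 0.464  -0.3003  0.1717] d mm [ 37.9 322.2 -11. ] rot [ -4.15 -29.8  -15.3 ] F [ 0.1  0.3 -3.7]
```

```bash
python3 -m jog '[[[0.001,0.008,-0.002,0,-0.5,-0.3],[0.003,0.03,-0.005,-0.3,-2,-1],[0.008,0.06,-0.008,-0.7,-5,-2.6],[0.012,0.095,-0.01,-1.2,-8.5,-4.4],[0.016,0.13,-0.011,-1.7,-12,-6.2],[0.02,0.165,-0.011,-2.1,-15.5,-8],[0.024,0.2,-0.011,-2.6,-19,-9.8],[0.028,0.235,-0.011,-3.1,-22.5,-11.5],[0.032,0.27,-0.011,-3.6,-25.5,-13.1],[0.035,0.295,-0.011,-3.9,-28,-14.4],[0.037,0.313,-0.011,-4.1,-29.3,-15],[0.038,0.32,-0.011,-4.15,-29.8,-15.3],[0.038,0.322,-0.011,-4.15,-29.8,-15.3],[0.038,0.322,-0.011,-4.15,-29.8,-15.3],[0.038,0.322,-0.011,-4.15,-29.8,-15.3]]]' - 25
python3 - <<'E'
from h import *
c=cap('wrist'); cv2.imwrite('pics/w3.png',c['img']); np.savez('w3.npz',**c); s=cap('scene'); np.savez('s3.npz',**s)
cv2.imwrite('pics/s3.png',np.hstack([c['img'][60:360,170:470],cv2.resize(s['img'][180:310,240:390],(450,390))[:300] if 0 else cv2.resize(s['img'][190:310,255:385],(325,300))]))
E
python3 tgt.py 0.03; python3 tgt.py 0.03
```

```text
t: 6.78
eef_pos: [0.4824, 0.023, 0.1821]
ee_rot: [-0.048, 0.965, 0.013, 0.258]
ft_force: [-0.5, -0.1, -3.2]
width: 0.42
grasp_force: 25.0
t 6.88 p [0.4827 0.0226 0.1826] d mm [ 0.1  1.  70.1] rot [-0.02 -0.04 -0.08] F [ 0.  -0.  -2.2]
t 6.88 p [0.4827 0.0226 0.1826] d mm [ 0.1  1.  70.1] rot [-0.02 -0.04 -0.08] F [ 0.  -0.  -2.2]
```

View pics/s3.png

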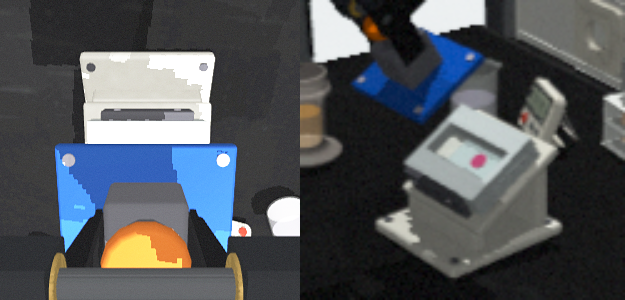

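The plate hangs square over the block in the wrist view (plate lower edge at crop row 145, lip at row 115). I measure the plate in the tool frame.

```bash
cat > inhand.py <<'E'
from h import *
c=dict(np.load('w3.npz')); s=ctrl.read_state(); r=R.from_quat(s['ee_rot']).as_matrix(); tp=s['eef_pos']
hsv=cv2.cvtColor(c['img'],cv2.COLOR_BGR2HSV).astype(int); v,u=np.mgrid[:480,:640]
m=(hsv[...,0]>95)&(hsv[...,0]<125)&(hsv[...,1]>90)&(hsv[...,2]>50)&(u>200)&(u<430)&(v>190)&(v<320)
T=(pts(c)-tp)@r
t=T[m]; print('plate top tool z mm',np.median(t[:,2])*1000, 'pitch/roll slope deg',np.degrees(np.linalg.lstsq(np.c_[t[:,:2],np.ones(len(t))],t[:,2],rcond=None)[0][:2]))
zt=float(np.median(t[:,2]))
def on(a,b):
    o,d=ray(c,a,b); o=r.T@(o-tp); d=r.T@d; return (o+d*(zt-o[2])/d[2])*1000
us=np.arange(235,398); e=np.array([on(x,np.nonzero(m[:,x])[0].min()-.5) for x in us])
f=np.polyfit(e[:,1],e[:,0],1); print('low edge x=',f[1],'yaw deg',np.degrees(np.arctan(f[0])))
for side in(0,1):
    L=np.array([on(*( (np.nonzero(m[y])[0][[0,-1]]+[-.5,.5])[side],y)) for y in range(212,285)]); g=np.polyfit(L[:,0]-0,L[:,1],1); print('side y at x=0',g[1],'at 30',np.polyval(g,30),'deg',np.degrees(np.arctan(g[0])))
E
python3 inhand.py
```

```text
plate top tool z mm 3.2213676091497736 pitch/roll slope deg [-28.40779574   1.68262344]
low edge x= 40.37804928551922 yaw deg -0.0006436279825996247
side y at x=0 -49.6858517275724 at 30 -49.71076731940195 deg -0.04758526425595608
side y at x=0 49.54720321022261 at 30 49.64027626393586 deg 0.1777558685006936
```

```bash
cat >> inhand.py <<'E'
mm=cv2.erode(m.astype(np.uint8),np.ones((5,5)))>0; t=T[mm]
for i in range(6):
    A=np.c_[t[:,:2],np.ones(len(t))]; k=np.linalg.lstsq(A,t[:,2],rcond=None)[0]; d=t[:,2]-A@k; t=t[abs(d)<max(.002,2*d.std())]
print('robust',k,np.degrees(np.arctan(k[:2])),len(t),d.std())
for y in(205,215,230,250,280): print(y,(T[y,[245,260,380,395]]*1000).round(1).tolist())
E
python3 inhand.py|tail -6
```

```text
robust [-0.00094785  0.00035278  0.00321689] [-0.05430764  0.02021298] 9452 0.0006219675102666617
205 [[39.5, -38.1, 2.5], [39.1, -30.4, 5.0], [39.2, 35.1, 4.5], [39.3, 43.2, 4.2]]
215 [[33.9, -38.5, 3.4], [33.8, -30.4, 3.8], [34.0, 35.1, 3.0], [34.2, 43.0, 1.9]]
230 [[25.3, -39.0, 3.8], [25.5, -30.6, 3.2], [25.5, 35.5, 3.1], [25.4, 43.8, 3.5]]
250 [[13.7, -39.6, 3.8], [14.1, -31.0, 2.6], [14.0, 36.0, 3.1], [13.8, 44.6, 3.6]]
280 [[-4.2, -40.5, 3.4], [12.7, -25.2, -38.1], [-3.8, 36.8, 2.7], [-4.0, 45.4, 3.0]]
```

```bash
python3 - <<'E'
from tgt import *
Rb=frame(yaw,30)*R.from_euler('y',180,degrees=True)
for fn in('w3.npz','w1.npz'):
    c=dict(np.load(fn)); P=Rb.inv().apply((pts(c)-B).reshape(-1,3)).reshape(480,640,3)*1000
    g=cv2.cvtColor(c['img'],cv2.COLOR_BGR2GRAY).astype(int)
    # lip: points near block frame x in[-50,-40], z in [-3,8]
    m=(P[...,0]>-51)&(P[...,0]<-39)&(P[...,2]>1.5)&(P[...,2]<9)&(abs(P[...,1])<60)&(g<130)
    p=P[m]; print(fn,'lip n',m.sum(),'y',np.percentile(p[:,1],[1,99]),'x',np.percentile(p[:,0],[2,50,98]),'z',np.median(p[:,2]))
    m=(P[...,0]>-38)&(abs(P[...,2])<3)&(P[...,0]<-26)&(abs(P[...,1])<60)&(g>110); p=P[m]; print(' top n',m.sum(), np.percentile(p[:,1],[1,99]) if m.sum() else '')
E
python3 tgt.py 0.03
```

```text
w3.npz lip n 693 y [-36.86104148  33.51378805] x [-48.79786819 -45.64353855 -40.76545678] z 5.307630411743035
 top n 1782 [-48.97364969  49.11260152]
w1.npz lip n 700 y [-36.33874361  37.48481321] x [-48.34139756 -44.18121717 -40.67420179] z 5.336401945453397
 top n 1286 [-48.87263136  49.11840649]
t 6.88 p [0.4827 0.0226 0.1826] d mm [ 0.1  1.  70.1] rot [-0.02 -0.04 -0.08] F [ 0.  -0.  -2.2]
```

```bash
python3 -m jog '[[[0,0,0.005,0,0,0],[0,0,0.02,0,0,0],[0,0.0005,0.04,0,0,0],[0,0.0007,0.06,0,0,0],[0,0.0007,0.072,0,0,0],[0,0.0007,0.079,0,0,0],[0,0.0007,0.08,0,0,0],[0,0.0007,0.08,0,0,0],[0,0.0007,0.08,0,0,0]]]' - 25
for i in 1 2 3; do python3 -c "
from tgt import *
ctrl.capture('wrist'); go(tgt(0,off=.0112),yaw,30)"; done
```

```text
t: 7.63
eef_pos: [0.5227, 0.0279, 0.1145]
ee_rot: [-0.048, 0.965, 0.013, 0.259]
ft_force: [-0.8, 0.4, -3.1]
width: 0.415
grasp_force: 25.0
t 7.68 p [0.5228 0.028  0.1148] d mm [ 1.4 -0.3 22.5] rot [-0.01  0.12 -0.01] F [ 0.4  0.5 -3.2]
t 7.73 p [0.5229 0.028  0.1149] d mm [ 1.4 -0.4 22.6] rot [-0.01  0.13 -0.  ] F [-1.   0.2 -1.9]
t 7.78 p [0.5228 0.0281 0.1148] d mm [ 1.3 -0.4 22.5] rot [-0.01  0.13 -0.  ] F [ 0.5  0.3 -2.9]
```

```bash
python3 -m jog '[[[0.0004,-0.0002,0.004,0,0,0],[0.0007,-0.0003,0.01,0,0,0],[0.0007,-0.0003,0.015,0,0,0],[0.0007,-0.0003,0.018,0,0,0],[0.0007,-0.0003,0.0195,0,0,0],[0.0007,-0.0003,0.0205,0,0,0],[0.0007,-0.0003,0.0205,0,0,0]]]' - 25
python3 -m jog '[[[0,0,0.0005,0,0,0],[0,0,0.001,0,0,0],[0,0,0.001,0,0,0]]]'
```

```text
t: 8.37
eef_pos: [0.5318, 0.029, 0.095]
ee_rot: [-0.048, 0.965, 0.013, 0.258]
ft_force: [-0.4, -0.6, -3.1]
width: 0.417
grasp_force: 25.0
t: 8.62
eef_pos: [0.5325, 0.029, 0.0948]
ee_rot: [-0.048, 0.965, 0.013, 0.259]
ft_force: [0.3, -0.6, -1.3]
width: 0.419
grasp_force: 25.0
```

```bash
python3 -c "
from tgt import *
c=cap('scene'); cv2.imwrite('pics/s4.png',cv2.resize(c['img'][170:310,250:400],(600,560),interpolation=cv2.INTER_CUBIC)); go(tgt(0,off=.0112),yaw,30)"
```

```text
t 8.67 p [0.5325 0.0289 0.0948] d mm [-0.3 -0.3  0.3] rot [ 0.02  0.03 -0.  ] F [-0.1 -0.6 -2.3]
```

View pics/s4.png

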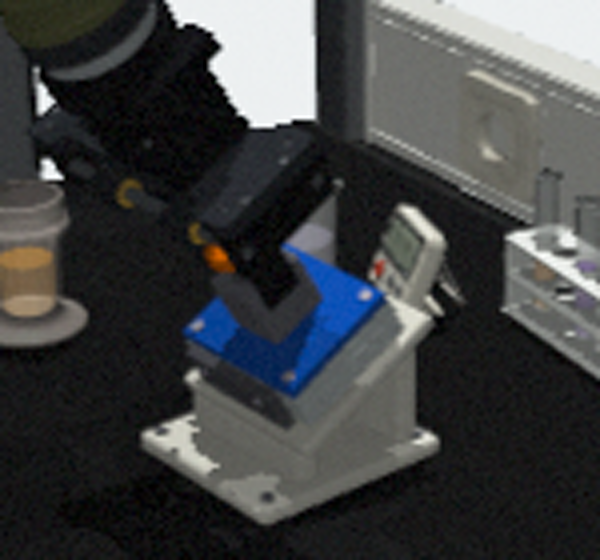

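The plate is seated or nearly so over the block, edges aligned. I descend in small steps until there is contact.

```bash
python3 -m jog '[[[0,0,0.0004,0,0,0],[0,0,0.0008,0,0,0],[0,0,0.0008,0,0,0]]]'
python3 -m jog '[[[0,0,0.0004,0,0,0],[0,0,0.0008,0,0,0],[0,0,0.0008,0,0,0]]]'
```

```text
t: 8.92
eef_pos: [0.5325, 0.029, 0.0947]
ee_rot: [-0.048, 0.965, 0.013, 0.258]
ft_force: [-10.6, -1.4, 5.6]
width: 0.42
grasp_force: 25.0
t: 9.17
eef_pos: [0.5325, 0.029, 0.0947]
ee_rot: [-0.049, 0.965, 0.013, 0.257]
ft_force: [-20.3, -3.0, 14.5]
width: 0.421
grasp_force: 25.0
```

```bash
python3 -m jog '[[[0,0,-0.0006,0,0,0],[0,0,-0.001,0,0,0],[0,0,-0.001,0,0,0]]]' - 10
python3 -m jog '[[[0,0,0,0,0,0],[0,0,0,0,0,0],[0,0,0,0,0,0],[0,0,0,0,0,0]]]' 0.044 3
python3 -m jog '[[[0,0,0,0,0,0],[0,0,0,0,0,0],[0,0,0,0,0,0],[0,0,0,0,0,0]]]' 0.075
```

```text
t: 9.42
eef_pos: [0.5328, 0.0289, 0.0948]
ee_rot: [-0.048, 0.965, 0.013, 0.259]
ft_force: [-7.1, -0.9, 4.4]
width: 0.42
grasp_force: 10.0
t: 9.75
eef_pos: [0.5332, 0.0289, 0.0945]
ee_rot: [-0.048, 0.965, 0.013, 0.259]
ft_force: [0.2, 0.8, -0.8]
width: 0.467
grasp_force: 0.0
t: 10.08
eef_pos: [0.5327, 0.029, 0.094]
ee_rot: [-0.048, 0.965, 0.013, 0.259]
ft_force: [-0.4, 0.8, -0.4]
width: 0.685
grasp_force: 0.0
```

```bash
python3 -m jog '[[[0,0,-0.005,0,0,0],[0,0,-0.015,0,0,0],[0,0,-0.035,0,0,0],[0,0,-0.065,0,0,0],[0,0,-0.095,0,0,0],[0,0,-0.12,0,0,0],[0,0,-0.128,0,0,0],[0,0,-0.13,0,0,0],[0,0,-0.13,0,0,0]]]'
cat > chk.py <<'E'
from tgt import *
import sys
c=cap('wrist'); n=sys.argv[1]
Rb=frame(yaw,30)*R.from_euler('y',180,degrees=True)
P=Rb.inv().apply((pts(c)-B).reshape(-1,3)).reshape(480,640,3)*1000
hsv=cv2.cvtColor(c['img'],cv2.COLOR_BGR2HSV).astype(int)
m=(hsv[...,0]>95)&(hsv[...,0]<125)&(hsv[...,1]>90)&(hsv[...,2]>50)&(abs(P[...,0])<65)&(abs(P[...,1])<75)&(abs(P[...,2]-8)<8)
m=cv2.morphologyEx(m.astype(np.uint8),cv2.MORPH_CLOSE,np.ones((5,5)))
t=P[cv2.erode(m,np.ones((5,5)))>0]; k=np.linalg.lstsq(np.c_[t[:,:2],np.ones(len(t))],t[:,2],rcond=None)[0]
print('plate top z',k[2],'slopes deg',np.degrees(k[:2]))
K=max(cv2.findContours(m,cv2.RETR_EXTERNAL,cv2.CHAIN_APPROX_NONE)[0],key=cv2.contourArea)[:,0]
q=[]
for a,b in K:
    o,d=ray(c,a,b); o=Rb.inv().apply(o-B)*1000; d=Rb.inv().apply(d); q.append((o+d*(8-o[2])/d[2])[:2])
print('rect in block frame',cv2.minAreaRect(np.array(q,np.float32)))
o=(hsv[...,0]<22)&(hsv[...,1]>150)&(P[...,2]>50)&(P[...,2]<80)&(abs(P[...,0])<40)&(abs(P[...,1])<40)
p=P[o]
if len(p): tp=p[abs(p[:,2]-np.percentile(p[:,2],80))<2.5]; print('knob top z',np.median(tp[:,2]),'xy',(tp.min(0)+tp.max(0))[:2]/2,np.ptp(tp,0))
cv2.imwrite(f'pics/{n}.png',c['img'])
go(tgt(.080,off=0),yaw,30)
E
python3 chk.py w5
```

```text
t: 10.83
eef_pos: [0.4681, 0.0224, 0.2067]
ee_rot: [-0.048, 0.965, 0.013, 0.259]
ft_force: [-1.0, -0.4, -0.5]
width: 0.788
grasp_force: 0.0
plate top z 8.43469878412058 slopes deg [-10.3131326    0.01518787]
rect in block frame ((0.16199111938476562, -0.184051513671875), (99.30691528320312, 77.44005584716797), 89.97026824951172)
knob top z 70.70733726540425 xy [-4.0258805  0.1375564] [27.76722505 36.02483391  4.4287432 ]
t 10.88 p [0.4677 0.0225 0.2053] d mm [-1.5 -0.4 59.7] rot [ 0.04 -0.08 -0.02] F [-0.1  0.   0.2]
```

View pics/w5.png

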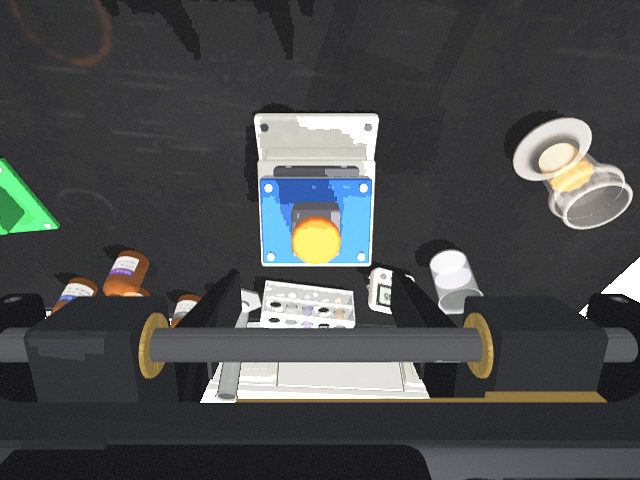

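Square to within about 0.1° and flat. I check the lower-edge gap to the lip in the pixel profile.

```bash
python3 - <<'E'
from tgt import *
c=cap('wrist'); Rb=frame(yaw,30)*R.from_euler('y',180,degrees=True)
P=Rb.inv().apply((pts(c)-B).reshape(-1,3)).reshape(480,640,3)*1000
for u in(290,345):
    for v in list(range(163,184))+list(range(258,272)): print(u,v,c['img'][v,u],P[v,u].round(1))
E
```

```text
290 163 [210 220 221] [-51.7 -24.3 -23.6]
290 164 [218 225 226] [-50.7 -24.3 -23.3]
290 165 [216 224 226] [-49.8 -24.2 -22.6]
290 166 [198 210 209] [-48.9 -24.3 -22.4]
290 167 [176 176 179] [-49.7 -22.8  -1.2]
290 168 [149 141 143] [-48.8 -22.8  -1.2]
290 169 [113 110 111] [-48.4 -22.4   5.1]
290 170 [99 94 95] [-47.5 -22.5   4.4]
290 171 [100  96  95] [-46.7 -22.5   5. ]
290 172 [101  97  97] [-45.9 -22.4   6.1]
290 173 [99 92 92] [-45.  -22.5   5.8]
290 174 [101  95  92] [-44.  -22.6   4.1]
290 175 [99 94 94] [-43.4 -22.4   7. ]
290 176 [93 88 88] [-42.5 -22.5   6.4]
290 177 [87 86 86] [-41.5 -22.5   5.6]
290 178 [125 127 125] [-39.8 -23.   -1.5]
290 179 [156 135 123] [-39.5 -22.7   3.7]
290 180 [163  95  62] [-39.  -22.5   7.2]
290 181 [174  88  48] [-38.2 -22.5   7.6]
290 182 [179  92  51] [-37.5 -22.4   9.2]
290 183 [183  99  54] [-36.6 -22.4   9. ]
290 258 [255 211 114] [ 32.8 -23.7   9.3]
290 259 [255 213 116] [ 34.  -23.8   8.6]
290 260 [255 210 114] [ 35.1 -23.8   8.2]
290 261 [255 212 115] [ 36.  -23.8   8.5]
290 262 [255 212 113] [ 36.9 -23.8   8.6]
290 263 [255 205 112] [
[... 1109 characters left out ...]
6.6]
345 181 [221 111  55] [-38.1  26.1   6.9]
345 182 [254 153  79] [-37.4  26.    8.9]
345 183 [254 164  85] [-36.4  26.1   7.8]
345 258 [255 213 119] [33.  27.4  8.7]
345 259 [255 215 119] [34.2 27.5  8.2]
345 260 [255 212 118] [35.2 27.5  8.1]
345 261 [255 210 114] [36.  27.5  8.5]
345 262 [255 213 116] [36.6 27.4  9.7]
345 263 [255 210 113] [38.1 27.5  8.3]
345 264 [255 199  96] [39.  27.6  8.4]
345 265 [255 255 255] [ 51.7  30.4 -24.3]
345 266 [255 255 255] [ 52.5  30.3 -23.3]
345 267 [255 255 255] [ 102.3   41.8 -157.1]
345 268 [39 42 42] [ 104.6   42.  -159.3]
345 269 [57 57 57] [ 106.2   42.  -159.5]
345 270 [54 54 54] [ 108.3   42.2 -161.3]
345 271 [59 54 54] [ 110.5   42.4 -162.9]
```

The plate runs from x = -39.8 to 39.6 mm on the block, so it is flush with about 1 mm to the lip, as the geometry says. Next I close the fingers and approach the knob.

```bash
python3 -m jog '[[[0,0,0,0,0,0],[0,0,0,0,0,0],[0,0,0,0,0,0],[0,0,0,0,0,0],[0,0,0,0,0,0],[0,0,0,0,0,0],[0,0,0,0,0,0],[0,0,0,0,0,0],[0,0,0,0,0,0],[0,0,0,0,0,0],[0,0,0,0,0,0],[0,0,0,0,0,0]]]' 0 20
python3 -m jog '[[[-0.0005,0,0.008,0,0,0],[-0.001,0,0.025,0,0,0],[-0.001,0,0.042,0,0,0],[-0.001,0,0.052,0,0,0],[-0.001,0,0.058,0,0,0],[-0.001,0,0.06,0,0,0],[-0.001,0,0.06,0,0,0],[-0.001,0,0.06,0,0,0]]]'
python3 -c "
from tgt import *
ctrl.capture('wrist'); go(tgt(.071,off=0),yaw,30)"
```

```text
t: 11.93
eef_pos: [0.468, 0.0225, 0.2066]
ee_rot: [-0.048, 0.965, 0.013, 0.259]
ft_force: [0.1, -0.7, 0.0]
width: 0.022
grasp_force: 0.0
t: 12.6
eef_pos: [0.4989, 0.0255, 0.1557]
ee_rot: [-0.048, 0.965, 0.013, 0.259]
ft_force: [-1.1, -0.2, -0.4]
width: 0.004
grasp_force: 0.0
t 12.65 p [0.4991 0.0255 0.156 ] d mm [ 1.2 -0.2 10.3] rot [0.01 0.08 0.  ] F [ 0.1  0.3 -0.2]
```

```bash
python3 -m jog '[[[0.0005,0,0.003,0,0,0],[0.001,0,0.007,0,0,0],[0.001,0,0.009,0,0,0],[0.001,0,0.011,0,0,0],[0.001,0,0.013,0,0,0],[0.001,0,0.015,0,0,0],[0.001,0,0.015,0,0,0]]]'
python3 -m jog '[[[0,0,0.001,0,0,0],[0,0,0.002,0,0,0],[0,0,0.003,0,0,0],[0,0,0.004,0,0,0],[0,0,0.004,0,0,0]]]'
python3 -m jog '[[[0,0,0.0005,0,0,0],[0,0,0.001,0,0,0],[0,0,0.001,0,0,0]]]'
```

```text
t: 13.23
eef_pos: [0.5052, 0.0263, 0.1411]
ee_rot: [-0.048, 0.965, 0.013, 0.258]
ft_force: [-0.6, 0.1, 0.3]
width: 0.004
grasp_force: 0.0
t: 13.65
eef_pos: [0.5073, 0.0264, 0.138]
ee_rot: [-0.048, 0.965, 0.013, 0.258]
ft_force: [0.2, 0.1, -0.1]
width: 0.005
grasp_force: 0.0
t: 13.9
eef_pos: [0.5078, 0.0265, 0.1373]
ee_rot: [-0.048, 0.965, 0.013, 0.259]
ft_force: [-0.2, 0.7, 0.4]
width: 0.001
grasp_force: 0.0
```

No force at h = 61 mm, where the knob should be fully down. I look before going on.

```bash
python3 -c "
from tgt import *
c=cap('scene'); w=cap('wrist'); np.savez('w6.npz',**w); np.savez('s6.npz',**c)
a=cv2.resize(c['img'][190:300,270:380],(400,400),interpolation=cv2.INTER_CUBIC)
b=cv2.resize(w['img'][100:340,200:440],(400,400))
cv2.imwrite('pics/s6.png',np.hstack([a,b])); print(ctrl.read_state()['ft_force'])"
```

```text
[ 0.56064    -0.49173205  0.19191697]
```

View pics/s6.png

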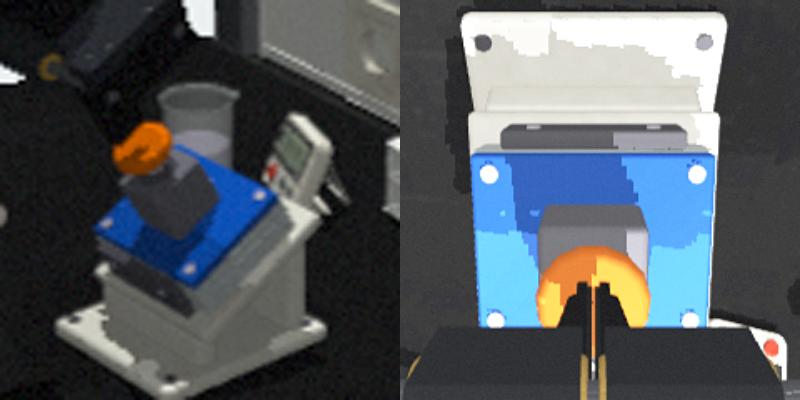

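```bash
python3 - <<'E'
from tgt import *
Rb=frame(yaw,30)*R.from_euler('y',180,degrees=True)
for fn in('w6.npz','s6.npz'):
    c=dict(np.load(fn)); P=Rb.inv().apply((pts(c)-B).reshape(-1,3)).reshape(480,640,3)*1000
    h=cv2.cvtColor(c['img'],cv2.COLOR_BGR2HSV).astype(int)
    o=(h[...,0]<22)&(h[...,1]>140)&(h[...,2]>100)&(np.abs(P[...,:2]).max(-1)<45)&(P[...,2]>20)&(P[...,2]<95)
    p=P[o]; print(fn,o.sum(),'pct z',np.percentile(p[:,2],[2,25,50,75,98]),'x',np.percentile(p[:,0],[1,99]),'y',np.percentile(p[:,1],[1,99]))
    b=(h[...,2]<45)&(np.abs(P[...,1])<15)&(np.abs(P[...,0])<25)&(P[...,2]>40)&(P[...,2]<110); p=P[b]
    print('dark',b.sum(), [ (z,p[abs(p[:,2]-z)<2].mean(0).round(1)) for z in range(50,110,6) if (abs(p[:,2]-z)<2).sum()>3])
E
python3 -c "
from tgt import *
go(tgt(.061,off=0),yaw,30)"
```

```text
w6.npz 1087 pct z [67.15481536 69.76662556 70.98090902 71.64817458 86.3145711 ] x [-18.03448139   7.13279799] y [-17.68855452  17.51580123]
dark 440 [(86, array([-12.3,  -0.8,  87. ])), (92, array([-12.5,   0.5,  91.9])), (98, array([-12.7,   0.1,  98.3])), (104, array([-12.7,  -0.3, 104.1]))]
s6.npz 153 pct z [63.01438916 67.07973567 68.25939672 69.51979387 71.77533955] x [-16.01215925  17.51559971] y [-21.02246101  11.79967763]
dark 91 [(50, array([-5.7, -8.2, 48.3])), (86, array([-1.3, -4.5, 86.5])), (92, array([ 0.5, -5.7, 92.1])), (98, array([-2.2, -7.1, 97.9])), (104, array([-10.7,  -7.6, 102.8]))]
t 14.0 p [0.5078 0.0265 0.1374] d mm [-0.5 -0.3 -0.2] rot [ 0.02  0.01 -0.01] F [ 0.6 -0.5  0.2]
```

```bash
python3 - <<'E'
from tgt import *
Rb=frame(yaw,30)*R.from_euler('y',180,degrees=True)
c=dict(np.load('w6.npz')); P=Rb.inv().apply((pts(c)-B).reshape(-1,3)).reshape(480,640,3)*1000
for h in(.061,.071,.081,.091): print(h,proj(c,tgt(h,off=0)))
for v in range(250,305,3): print(v,[(c['img'][v,u].tolist(),P[v,u].round(0).tolist()) for u in(306,315,323)])
E
```

```text
0.061 [315.69533787 275.39536321]
0.071 [315.70960007 282.24387211]
0.081 [315.72533159 289.79792602]
0.091 [315.74277181 298.17247583]
250 [([48, 116, 214], [-17.0, -5.0, 69.0]), ([49, 120, 220], [-17.0, -0.0, 69.0]), ([52, 119, 220], [-17.0, 4.0, 69.0])]
253 [([57, 127, 230], [-16.0, -5.0, 71.0]), ([59, 132, 234], [-17.0, -0.0, 71.0]), ([60, 147, 248], [-16.0, 4.0, 71.0])]
256 [([59, 138, 238], [-14.0, -5.0, 70.0]), ([59, 137, 239], [-15.0, -0.0, 71.0]), ([87, 203, 255], [-15.0, 4.0, 71.0])]
259 [([59, 136, 237], [-13.0, -5.0, 72.0]), ([63, 138, 238], [-13.0, -0.0, 71.0]), ([99, 226, 255], [-13.0, 4.0, 72.0])]
262 [([62, 136, 238], [-12.0, -5.0, 72.0]), ([61, 135, 238], [-12.0, -0.0, 72.0]), ([99, 226, 255], [-11.0, 4.0, 71.0])]
265 [([58, 137, 237], [-10.0, -5.0, 71.0]), ([105, 236, 255], [-10.0, -0.0, 72.0]), ([103, 229, 255], [-10.0, 4.0, 72.0])]
268 [([62, 141, 244], [-8.0, -5.0, 72.0]), ([103, 232, 255], [-8.0, -0.0, 71.0]), ([88, 197, 255], [-13.0, 4.0, 84.0])]
271 [([35, 58, 95], [-13.0, -5.0, 89.0]), ([96, 220, 255], [-7.0, -0.0, 72.0]), ([35, 30, 25], [-13.0, 3.0, 88.0])]

[... 605 characters left out ...]
, 30], [-13.0, -4.0, 110.0]), ([69, 144, 248], [-8.0, -0.0, 100.0]), ([35, 36, 34], [-12.0, 3.0, 108.0])]
292 [([37, 35, 32], [-13.0, -4.0, 112.0]), ([74, 146, 249], [-8.0, -0.0, 101.0]), ([35, 34, 33], [-13.0, 3.0, 113.0])]
295 [([40, 37, 38], [-13.0, -4.0, 116.0]), ([73, 147, 250], [-6.0, -0.0, 100.0]), ([43, 35, 39], [-13.0, 3.0, 117.0])]
298 [([59, 54, 50], [-36.0, -3.0, 169.0]), ([75, 149, 251], [-5.0, -0.0, 101.0]), ([57, 52, 50], [-36.0, 2.0, 169.0])]
301 [([56, 51, 51], [-36.0, -2.0, 171.0]), ([72, 148, 250], [-4.0, -0.0, 102.0]), ([54, 49, 48], [-36.0, 2.0, 170.0])]
304 [([54, 52, 49], [-36.0, -2.0, 173.0]), ([74, 149, 252], [-2.0, -0.0, 101.0]), ([56, 53, 50], [-36.0, 2.0, 172.0])]
```

The knob is still up at 71 mm. The visible fingertips end above it, at roughly 72–85 mm, because the closed fingers reach less far than the nominal TCP. The axis is centred on the knob, so I continue down in small steps and watch the force.

```bash
python3 -m jog '[[[0,0,0.001,0,0,0],[0,0,0.002,0,0,0],[0,0,0.003,0,0,0],[0,0,0.003,0,0,0]]]'
python3 -m jog '[[[0,0,0.001,0,0,0],[0,0,0.002,0,0,0],[0,0,0.003,0,0,0],[0,0,0.003,0,0,0]]]'
```

```text
t: 14.33
eef_pos: [0.5092, 0.0267, 0.1344]
ee_rot: [-0.048, 0.965, 0.013, 0.258]
ft_force: [-0.3, -0.4, -0.8]
width: 0.007
grasp_force: 0.0
t: 14.67
eef_pos: [0.5107, 0.0268, 0.1318]
ee_rot: [-0.048, 0.965, 0.013, 0.258]
ft_force: [0.6, 0.3, -0.3]
width: 0.005
grasp_force: 0.0
```

```bash
python3 -m jog '[[[0,0,0.001,0,0,0],[0,0,0.002,0,0,0],[0,0,0.003,0,0,0],[0,0,0.003,0,0,0]]]'
python3 - <<'E'
from tgt import *
Rb=frame(yaw,30)*R.from_euler('y',180,degrees=True)
w=cap('wrist'); c=cap('scene')
for nm,c in(('w',w),('s',c)):
    P=Rb.inv().apply((pts(c)-B).reshape(-1,3)).reshape(480,640,3)*1000
    h=cv2.cvtColor(c['img'],cv2.COLOR_BGR2HSV).astype(int)
    o=(h[...,0]<22)&(h[...,1]>140)&(h[...,2]>100)&(np.abs(P[...,:2]).max(-1)<45)&(P[...,2]>20)&(P[...,2]<80); p=P[o]; print(nm,'knob z',np.percentile(p[:,2],[25,50,75,95]))
a=cv2.resize(c['img'][180:280,270:370],(400,400),interpolation=cv2.INTER_CUBIC); b=cv2.resize(w['img'][200:340,250:390],(400,400),interpolation=cv2.INTER_CUBIC)
cv2.imwrite('pics/s7.png',np.clip(np.hstack([a,b]).astype(float)*1.6,0,255).astype(np.uint8))
E
```

```text
t: 15.0
eef_pos: [0.5122, 0.027, 0.1292]
ee_rot: [-0.048, 0.965, 0.013, 0.258]
ft_force: [0.5, -0.8, -0.3]
width: 0.006
grasp_force: 0.0
w knob z [69.65181588 70.8937651  71.58976067 72.48922552]
s knob z [66.33709096 68.48503393 69.60972781 71.91440826]
```

View pics/s7.png

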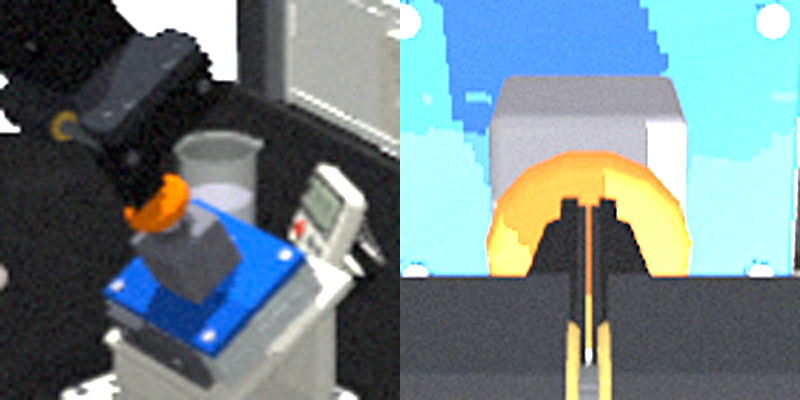

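The fingertips look to be right at the knob top now, with the knob still up. Continuing.

```bash
python3 -m jog '[[[0,0,0.001,0,0,0],[0,0,0.002,0,0,0],[0,0,0.002,0,0,0]]]'
python3 -m jog '[[[0,0,0.001,0,0,0],[0,0,0.002,0,0,0],[0,0,0.002,0,0,0]]]'
python3 - <<'E'
from tgt import *
Rb=frame(yaw,30)*R.from_euler('y',180,degrees=True)
c=cap('wrist')
P=Rb.inv().apply((pts(c)-B).reshape(-1,3)).reshape(480,640,3)*1000
h=cv2.cvtColor(c['img'],cv2.COLOR_BGR2HSV).astype(int)
o=(h[...,0]<22)&(h[...,1]>140)&(h[...,2]>100)&(np.abs(P[...,:2]).max(-1)<45)&(P[...,2]>20)&(P[...,2]<80); p=P[o]; print('knob z',np.percentile(p[:,2],[25,50,75,95]))
for v in range(256,300,3): print(v,[(c['img'][v,u].tolist(),P[v,u].round(0).tolist()) for u in(309,315,322)])
E
```

```text
t: 15.35
eef_pos: [0.5132, 0.027, 0.1276]
ee_rot: [-0.048, 0.965, 0.013, 0.258]
ft_force: [-0.1, 0.4, 0.0]
width: 0.005
grasp_force: 0.0
t: 15.6
eef_pos: [0.5144, 0.0271, 0.1262]
ee_rot: [-0.048, 0.965, 0.013, 0.259]
ft_force: [-0.8, 0.2, 2.2]
width: 0.007
grasp_force: 1.1
knob z [69.04802298 70.24010308 71.0054408  71.78240777]
256 [([51, 116, 215], [-18.0, -3.0, 67.0]), ([51, 118, 214], [-18.0, -0.0, 67.0]), ([51, 116, 210], [-18.0, 3.0, 69.0])]
259 [([54, 126, 228], [-17.0, -3.0, 70.0]), ([53, 126, 227], [-17.0, -0.0, 70.0]), ([54, 127, 230], [-17.0, 3.0, 70.0])]
262 [([62, 136, 239], [-16.0, -3.0, 71.0]), ([59, 137, 237], [-15.0, -0.0, 70.0]), ([78, 186, 255], [-16.0, 3.0, 71.0])]
265 [([60, 137, 237], [-14.0, -3.0, 70.0]), ([59, 135, 238], [-14.0, -0.0, 71.0]), ([104, 233, 255], [-14.0, 3.0, 71.0])]
268 [([51, 114, 211], [-13.0, -3.0, 71.0]), ([61, 139, 238], [-13.0, -0.0, 71.0]), ([87, 197, 255], [-13.0, 3.0, 71.0])]
271 [([37, 32, 32], [-12.0, -3.0, 74.0]), ([56, 127, 229], [-11.0, -0.0, 70.0]), ([36, 35, 35], [-13.0, 3.0, 76.0])]
274 [([33, 29, 24], [-13.0, -3.0, 79.0]), ([53
[... 299 characters left out ...]
)]
283 [([33, 31, 33], [-13.0, -3.0, 91.0]), ([49, 92, 154], [-11.0, -0.0, 85.0]), ([34, 31, 32], [-13.0, 3.0, 90.0])]
286 [([32, 32, 33], [-13.0, -3.0, 93.0]), ([50, 94, 156], [-10.0, -0.0, 86.0]), ([35, 29, 33], [-13.0, 3.0, 94.0])]
289 [([40, 37, 37], [-12.0, -3.0, 96.0]), ([51, 94, 156], [-8.0, -0.0, 87.0]), ([35, 31, 29], [-12.0, 3.0, 96.0])]
292 [([40, 34, 39], [-13.0, -3.0, 100.0]), ([48, 93, 154], [-7.0, -0.0, 88.0]), ([29, 22, 27], [-13.0, 3.0, 100.0])]
295 [([36, 33, 36], [-13.0, -3.0, 103.0]), ([51, 92, 156], [-6.0, -0.0, 87.0]), ([34, 35, 32], [-12.0, 3.0, 102.0])]
298 [([39, 36, 35], [-13.0, -3.0, 105.0]), ([48, 92, 152], [-5.0, -0.0, 88.0]), ([43, 45, 43], [-12.0, 2.0, 105.0])]
```

Contact, about 2.3 N with the knob at 71 mm. Now the 10 mm stroke.

```bash
python3 -m jog '[[[0,0,0.001,0,0,0],[0,0,0.002,0,0,0],[0,0,0.003,0,0,0],[0,0,0.004,0,0,0],[0,0,0.005,0,0,0],[0,0,0.006,0,0,0],[0,0,0.007,0,0,0],[0,0,0.008,0,0,0],[0,0,0.008,0,0,0]]]'
python3 -m jog '[[[0,0,0.0005,0,0,0],[0,0,0.001,0,0,0],[0,0,0.0015,0,0,0],[0,0,0.0015,0,0,0]]]'
```

```text
t: 16.4
eef_pos: [0.5184, 0.0275, 0.1193]
ee_rot: [-0.048, 0.965, 0.013, 0.259]
ft_force: [-5.3, -0.2, 4.3]
width: 0.004
grasp_force: 3.1
t: 16.73
eef_pos: [0.5191, 0.0276, 0.1181]
ee_rot: [-0.048, 0.965, 0.013, 0.259]
ft_force: [-5.6, -0.7, 5.7]
width: 0.004
grasp_force: 3.5
```

```bash
python3 -m jog '[[[0,0,0.0005,0,0,0],[0,0,0.001,0,0,0],[0,0,0.001,0,0,0]]]'
python3 -m jog '[[[0,0,0.0005,0,0,0],[0,0,0.0005,0,0,0]]]'
```

```text
t: 16.98
eef_pos: [0.5192, 0.0276, 0.1179]
ee_rot: [-0.048, 0.965, 0.013, 0.258]
ft_force: [-14.5, -2.0, 14.2]
width: 0.009
grasp_force: 9.4
t: 17.15
eef_pos: [0.5193, 0.0276, 0.118]
ee_rot: [-0.049, 0.965, 0.013, 0.258]
ft_force: [-19.9, -2.0, 17.1]
width: 0.004
grasp_force: 12.4
```

At the stop: the force rises to about 25 N with no more travel. Hold 1.3 s, then release slowly along the axis.

```bash
python3 -m jog '[[[0,0,0,0,0,0],[0,0,0,0,0,0],[0,0,0,0,0,0],[0,0,0,0,0,0],[0,0,0,0,0,0],[0,0,0,0,0,0],[0,0,0,0,0,0],[0,0,0,0,0,0],[0,0,0,0,0,0],[0,0,0,0,0,0],[0,0,0,0,0,0],[0,0,0,0,0,0],[0,0,0,0,0,0],[0,0,0,0,0,0],[0,0,0,0,0,0],[0,0,0,0,0,0]]]'
python3 -m jog '[[[0,0,-0.001,0,0,0],[0,0,-0.002,0,0,0],[0,0,-0.004,0,0,0],[0,0,-0.006,0,0,0],[0,0,-0.008,0,0,0],[0,0,-0.01,0,0,0],[0,0,-0.012,0,0,0],[0,0,-0.015,0,0,0],[0,0,-0.025,0,0,0],[0,0,-0.045,0,0,0],[0,0,-0.07,0,0,0],[0,0,-0.09,0,0,0],[0,0,-0.1,0,0,0],[0,0,-0.102,0,0,0],[0,0,-0.102,0,0,0]]]'
python3 chk.py w8
python3 - <<'E'
from h import *
b=cap('top'); cv2.imwrite('pics/t8.png',b['img'])
a=cv2.imread('pics/top0.png'); d=cv2.absdiff(a,b['img']).max(-1)
for n,(u,v) in dict(jar=(221,256),beaker=(239,192),dropper=(391,180),d1=(368,149),d3=(396,153),d4=(421,157),green=(433,217),pink=(430,322)).items(): print(n,(d[v-16:v+16,u-16:u+16]>60).sum())
w=cv2.imread('pics/w8.png')[90:320,200:440]; s=cap('scene')['img'][180:310,230:520]
cv2.imwrite('pics/f8.png',np.hstack([cv2.resize(w,(310,300)),cv2.resize(s,(480,300))]))
E
```

```text
t: 18.48
eef_pos: [0.5193, 0.0276, 0.1179]
ee_rot: [-0.049, 0.965, 0.013, 0.258]
ft_force: [-20.0, -1.8, 16.6]
width: 0.007
grasp_force: 12.2
t: 19.73
eef_pos: [0.4691, 0.0225, 0.2055]
ee_rot: [-0.048, 0.965, 0.013, 0.259]
ft_force: [0.0, 0.3, -0.1]
width: 0.006
grasp_force: 0.0
plate top z 8.480481043462978 slopes deg [-8.00508742  0.03603802]
rect in block frame ((0.24927520751953125, -0.17815780639648438), (99.32267761230469, 78.94287872314453), 89.97479248046875)
knob top z 70.67752916520881 xy [-5.51172431  0.077257  ] [24.64337541 35.84226298  4.25354662]
t 19.78 p [0.4688 0.0226 0.2043] d mm [-1.  -0.4 58.3] rot [ 0.02 -0.02 -0.01] F [-0.1  0.3  0.5]
jar 0
beaker 0
dropper 0
d1 0
d3 0
d4 0
green 0
pink 0
```

View pics/f8.png

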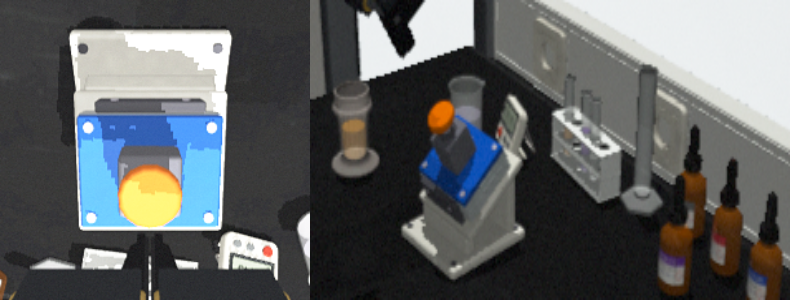

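The press head sits square and flush on the block, its knob is up at 71 mm, and the jar, beaker and dropper are unmoved. I hand the job in.

```bash
python3 -c "
from workcell import ctrl
print(ctrl.close_job())"
```

```text
the job is handed in; nothing more can be done
None
```

The blue press head sits flush and square on the block, about 1 mm from the lip; I pressed its knob to the stop, held it about 1.3 s and let it spring back up, left the jar, beaker and dropper bottle where they stood, and handed the job in at about 20 s.

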